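Exchange the powder jar that stands behind two bottles

ROBOT

A 6-joint arm with a two-finger parallel gripper is mounted at the origin on a cart in front of the work surface, level with it; the furniture and walls round the work are solid. World frame = base frame: x ahead of the robot, y to its left, z up, the work surface at z = 0. Lengths are in m, angles in rad, forces in N, time in s.
With the tool pointing down it reaches from about 0.35 to 0.975 m from the base axis. Payload 4.9 kg.
Tool frame: the origin (TCP) lies midway between the tips of the shut fingers; the grasp point (between the pads) lies 19 mm behind it (ctrl.tcp_to_grasp is the distance from the TCP to the grasp point, in m); z points along the fingers, y is the line along which they close (so a half turn about z gives the same grasp; the last joint's range is limited). The gripper opens to 85 mm and grips with 20 to 120 N. Pads are 22 mm wide; open, the fingers measure 114 mm over their backs; the gripper's body (76 mm by 85 mm) begins 54 mm behind the grasp point. The pads swing forward as they close: fully open they stand 13 mm farther back than shut.
Start: joints at [-1.279, 0.053, 1.613, -0, 1.476, -0.119], TCP at [0.25, -0.573, 0.231] pointing down, gripper open.
Joint ranges: [-3.01, 3.01], [-1.01, 2.22], [0.06, 2.58], [-1.02, 4.17], [0.09, 2.62], [-3.14, 3.14]. Speed limits (rad/s): [2.57, 2.57, 3.14, 3.14, 3.14, 3.14].

INTERFACE

Orientations are given as a rotation vector (axis times angle).
In Python, from station import ctrl gives the robot as it stands.
- The arm moves only by the tool creep_tool, called after "Request:" by a JSON object that holds its "op" and its "data", one argument or row to a line. Schema: {"type":"object","properties":{"plan":{"type":"string"},"squeeze":{"type":"number"},"only":{"type":"string"},"quiet":{"type":"boolean"},"lines":{"type":"string"}},"required":["plan"],"additionalProperties":false}. plan is a string of 1 to 20 rows, parted by semicolons, with the numbers parted by commas; each row has 7 numbers: the finger opening in m, then dx, dy, dz in fractions of the full range, 1 being 0.75 m, then a rotation vector rx, ry, rz in parts of the range, where 1.0 means 4 rad; each row is the pose to reach, as a shift and turn from the pose commanded when the call began, along the tool's axes at that moment; what a row does not reach only later rows make up. A row lasts 1/12 s, in which the tool goes at most 0.0417 m and 0.125 rad, less where a joint would pass 70% of its speed; a pose out of reach is approached as far as the arm can. The fingers move at their own pace and stop on an object; squeeze is the grip in N (left out, the last holds). Time passes only in rows, so rows that do not move let the fingers close. The tool returns the time, the measured TCP pose, the force, the opening and the grip force at its end. only (a regular expression) keeps the lines of the reply that match it, lines (a string "A,B") keeps lines A to B, and quiet returns only ok. No shift or turn number may pass 1 either way. Input that does not fit is refused with a message, and nothing moves.
- ctrl.get_obs(): the state, without advancing time (a new reading comes with each control period).
- ctrl.get_image(name): name is "side" or "top"; returns the picture (420x560x3 uint8, red, green, blue); there is no depth.
- ctrl.camera_params(name): a dict with "fx", "fy", "cx", "cy" (pixels), "T" (4x4, takes a point from camera to world coordinates). Camera axes: x right, y down, z forward; pixel columns grow to the right and rows downward; lengths in m; the calibration is good to about 2 mm. A picture is of the moment at which its call begins. camera_params takes no time and is no camera call.
- ctrl.finish_job(): hands the job in; it is judged then, once.
The state is a dict: "t": time; "q": joint angles; "dq": joint speeds; "effort": joint torques, N m; "tool_pos": TCP position; "tool_rot": TCP orientation; "contact_force": force on the tool from outside, world axes, zero at the start; "wrist_torque": the same for the moment, N m; "opening": finger opening in m; "grip_force": force on a finger pad.
Only numpy, scipy, OpenCV 4.12 (cv2) and the standard library are available. Lean on these libraries where they do the work, as an engineer would, in place of code of your own. Each camera call takes 0.05 s, during which the arm holds its last target. There are 200 camera calls.

TASK

Exchange the pink-topped powder jar in the middle of the black organiser's back row for the red-topped jar that waits in the green case pan. The white and the brown bottle stand in its way: first stand both on the steel tray, then swap the jars, so that the pink one ends in the green pan and the red one in the emptied middle compartment, and last put each bottle back in the very compartment it came from. Keep everything upright, set things down rather than drop them, and leave the amber-topped and the teal-topped jar where they stand.

Things in the scene. Friction and masses are not known exactly. Their poses are not given: they have to be found in the camera images.
- organiser: flat black open organiser, fixed, 94 (x) x 153 (y) mm; walls 14 high, floor 3 thick. Origin: centre of underside; x points to its back row, away from the robot. Back row: three compartments 47 x 47, centres x = +20.5, y = +50, 0, -50. Front row: two compartments 38 x 38, centres x = -25, y = +20.5 and -20.5, one bottle in each at the start (either way round); empty side spaces beside them
- steel_tray: shallow stainless-steel side tray fixed to the bench, 92 (x) x 134 (y), floor 2 thick, rim 12 high, empty at the start; room for both bottles side by side along its y. Origin: centre of its underside
- case_pan: green case pan fixed to the bench, 92 (x) x 134 (y), floor 3 thick, rim 17 high, walls 3 thick. The red-topped jar stands at its +y end at the start; the -y end is free. Origin: centre of its underside
- jar_pink: low white powder jar with a pink-topped white lid (the lid does not come off), 36 high, lid 40 wide from 22 up, body 36 wide; starts in the middle compartment of the back row. Origin: centre of its underside, z up
- jar_red: white and red powder jar with a red-topped white lid (the lid does not come off), 52 high, lid 40 wide from 38 up, body 36 wide; starts in the green pan. Origin: centre of its underside, z up
- jar_amber: powder jar with an amber top in a black lid, 48 high, 40 wide, in the back row's compartment at y = +50; stays there. Origin: centre of its underside
- jar_teal: powder jar with a teal-topped white lid, 56 high, 46 wide, in the back row's compartment at y = -50; stays there. Origin: centre of its underside
- bottle_white: white dropper bottle, blue label band, pointed white tip, 118 mm high. Origin: centre of underside, z up. To the fingers its body is 28 square up to 74 (it looks 33 round), sides along its own x and y, at the start within 5 degrees of the organiser's; close along one of these. In the organiser: close along the organiser's x, fingertips about 60 above the foot, over the jars behind
- bottle_amber: round brown glass bottle with a paper label and a small black cap, 124 high; body 31 across, straight from the foot to 72 up, narrow neck above. Origin: centre of its underside, z up. In the organiser it is best taken like the white one

How it is judged:
On the way, in this order (a step that is already met when the one before it is completed fails the run):
1. both bottles stand upright on the steel tray (x of bottle_white in the frame of steel_tray between -0.034 and 0.034 m and y of bottle_white in the frame of steel_tray between -0.055 and 0.055 m and z of each of bottle_white, bottle_amber in the frame of steel_tray below 0.008 m and angle between each of bottle_white, bottle_amber's own z axis and vertical below 0.1 rad and x of bottle_amber in the frame of steel_tray between -0.034 and 0.034 m and y of bottle_amber in the frame of steel_tray between -0.055 and 0.055 m), for 0.2 s.
2. the pink-topped jar stands in the green pan and the red-topped jar in the middle compartment of the organiser's back row (x of jar_pink in the frame of case_pan between -0.028 and 0.028 m and y of jar_pink in the frame of case_pan between -0.049 and 0.049 m and z of jar_pink in the frame of case_pan below 0.009 m and angle between each of jar_pink, jar_red's own z axis and vertical below 0.1 rad and x of jar_red in the frame of organiser between 0.0125 and 0.0285 m and y of jar_red in the frame of organiser between -0.008 and 0.008 m and z of jar_red in the frame of organiser below 0.009 m), for 0.2 s.
At the end, for the whole second after the job is handed in: Pink-topped jar upright on the floor of the green pan; red-topped jar upright on the floor of the middle back compartment, within 8 mm of its centre each way; both bottles upright and the amber- and teal-topped jars within 12 mm of where each stood at the start; all at rest (all of step 2 and distance of each of bottle_white, bottle_amber, jar_amber, jar_teal from where it was at the start of the episode below 0.012 m and angle between each of bottle_white, bottle_amber's own z axis and vertical below 0.1 rad and linear speed of each of jar_pink, jar_red, bottle_white, bottle_amber, jar_amber, jar_teal below 0.02 m/s); the robot touches nothing.
It fails at once if the amber- or the teal-topped jar is taken from its place (moved over 15 mm) (distance of any of jar_amber, jar_teal from where it was at the start of the episode above 0.015 m).
It fails at once if a bottle or jar is tipped by more than 0.6 rad (angle between any of jar_pink, jar_red, bottle_white, bottle_amber, jar_amber, jar_teal's own z axis and vertical above 0.6 rad).
It fails at once if a bottle or jar is dropped (faster than 0.6 m/s without a finger on it) ((contact force between the fingers and jar_pink below 0.1 N and linear speed of jar_pink above 0.6 m/s) or (contact force between the fingers and jar_red below 0.1 N and linear speed of jar_red above 0.6 m/s) or (contact force between the fingers and bottle_white below 0.1 N and linear speed of bottle_white above 0.6 m/s) or (contact force between the fingers and bottle_amber below 0.1 N and linear speed of bottle_amber above 0.6 m/s)).
It also fails if it takes over 128 s, if anything falls off the work surface, if the arm or the gripper's body presses on something with over 40 N, if the wrist force passes 120 N, or if a joint passes its speed limit or range.

## Working session

There is one attempt and no reset: what is moved stays moved. The work goes in short steps, Python scripts to look and compute and a tool call to move; the robot and the scene stay as the last step left them, time stands still between calls to the robot, and variables do not carry over. Pictures are saved under pics/ and viewed, at most 17 in all, crops included, and the job is handed in when it is done.

```bash
ls; mkdir -p pics
```

Run:
```python
from station import ctrl
import cv2
for n in("top","side"):
    cv2.imwrite(f"pics/{n}0.png",ctrl.get_image(n)[:,:,::-1])
    p=ctrl.camera_params(n);print(n,p["fx"],p["fy"],p["cx"],p["cy"]);print(p["T"].round(4))
o=ctrl.get_obs();print(o["tool_pos"],o["tool_rot"],o["opening"],ctrl.tcp_to_grasp)
```

```text
pics
station.py
top 427.0252736198056 427.0252736198056 277.7296298814003 210.5314992176866
[[ 0.0159 -0.9865  0.1633  0.3452]
 [-0.9998 -0.0177 -0.0099 -0.1773]
 [ 0.0126 -0.1631 -0.9865  0.8895]
 [ 0.      0.      0.      1.    ]]
side 470.0509862159805 470.0509862159805 275.4880082955938 207.68126846906
[[ 0.9959  0.0479 -0.0768  0.5392]
 [ 0.0904 -0.5777  0.8112 -0.861 ]
 [-0.0055 -0.8148 -0.5797  0.5359]
 [ 0.      0.      0.      1.    ]]
[ 0.24944409 -0.57244716  0.23016361] [-3.07371820e+00 -6.40519452e-01  2.78334086e-04] 0.08539299261621922 0.0187
```

View pics/top0.png

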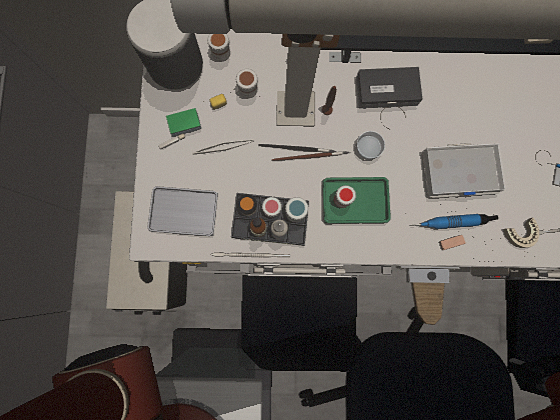

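View pics/side0.png

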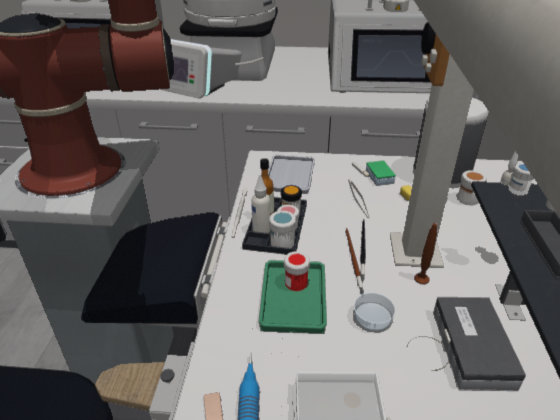

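The top view shows the steel tray at (183,211), the organiser at (270,219) with the brown bottle on the left (258,227) and the white one on the right (280,228), and the green pan at (355,200) with the red jar at (345,195). A post stands behind them. Next I'll measure.

Create h.py:
```python
import numpy as np,cv2
from station import ctrl
from scipy.spatial.transform import Rotation as R
P={n:ctrl.camera_params(n) for n in("top","side")}
def ray(n,u,v):
    p=P[n];T=p["T"];d=T[:3,:3]@[(u-p["cx"])/p["fx"],(v-p["cy"])/p["fy"],1];return T[:3,3],d/np.linalg.norm(d)
def plane(n,u,v,z):
    o,d=ray(n,u,v);return o+d*(z-o[2])/d[2]
def tri(a,b):
    (o1,d1),(o2,d2)=ray("top",*a),ray("side",*b)
    s=np.linalg.lstsq(np.c_[d1,-d2],o2-o1,rcond=None)[0];x,y=o1+s[0]*d1,o2+s[1]*d2
    return (x+y)/2,np.linalg.norm(x-y)
def proj(n,X):
    p=P[n];T=p["T"];c=T[:3,:3].T@(np.asarray(X)-T[:3,3]);return p["fx"]*c[0]/c[2]+p["cx"],p["fy"]*c[1]/c[2]+p["cy"]
def tool(X):  # shift (tool axes) from the current TCP to X
    o=ctrl.get_obs();return R.from_rotvec(o["tool_rot"]).inv().apply(np.asarray(X)-o["tool_pos"]).round(4)
def blobs(img,lo,hi,roi,amin=15):
    h=cv2.cvtColor(img,cv2.COLOR_RGB2HSV);m=cv2.inRange(h,np.array(lo),np.array(hi))
    k=np.zeros_like(m);x0,y0,x1,y1=roi;k[y0:y1,x0:x1]=m[y0:y1,x0:x1]
    n,_,s,c=cv2.connectedComponentsWithStats(k)
    return [(c[i].round(1).tolist(),s[i].tolist()) for i in range(1,n) if s[i][4]>amin],k
```

Run:
```python
from h import *
t=cv2.imread("pics/top0.png");s=cv2.imread("pics/side0.png")
cv2.imwrite("pics/topc.png",cv2.resize(t[170:260,140:400],None,fx=3,fy=3,interpolation=cv2.INTER_CUBIC))
cv2.imwrite("pics/sidec.png",cv2.resize(s[145:335,220:340],None,fx=3,fy=3,interpolation=cv2.INTER_CUBIC))
T=t[:,:,::-1].copy();S=s[:,:,::-1].copy()
for nm,lo,hi in[("red",(172,120,60),(180,255,255)),("red2",(0,180,60),(5,255,255)),("pink",(165,50,80),(180,160,255)),("orange",(6,120,60),(20,255,255)),("teal",(85,60,50),(100,255,255)),("green",(60,110,30),(85,255,255))]:
    for n,i,roi in(("top",T,(140,170,400,260)),("side",S,(220,145,345,335))):
        print(nm,n,blobs(i,lo,hi,roi)[0])
```

```text
red top []
red side []
red2 top [([345.7, 194.5], [340, 189, 12, 12, 96])]
red2 side [([296.4, 259.0], [289, 255, 16, 9, 116]), ([298.1, 281.4], [287, 273, 20, 17, 207])]
pink top []
pink side [([288.2, 209.2], [281, 207, 14, 6, 60])]
orange top [([246.5, 203.2], [240, 197, 14, 13, 146]), ([258.3, 226.9], [250, 218, 15, 15, 96])]
orange side [([267.1, 181.7], [262, 170, 11, 25, 154]), ([290.9, 189.9], [284, 186, 15, 9, 113])]
teal top [([296.8, 207.8], [290, 201, 15, 15, 129])]
teal side [([282.1, 217.8], [274, 213, 17, 10, 128])]
green top []
green side [([292.7, 301.6], [260, 261, 66, 72, 3577])]
```

View pics/topc.png

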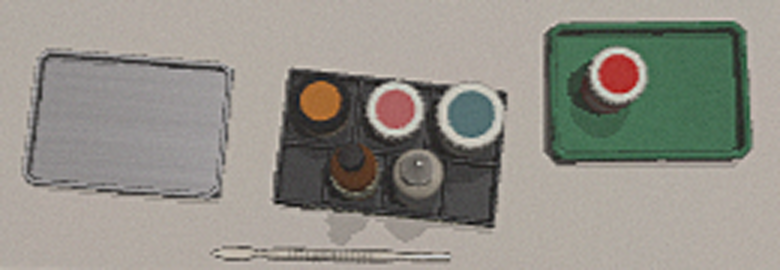

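View pics/sidec.png

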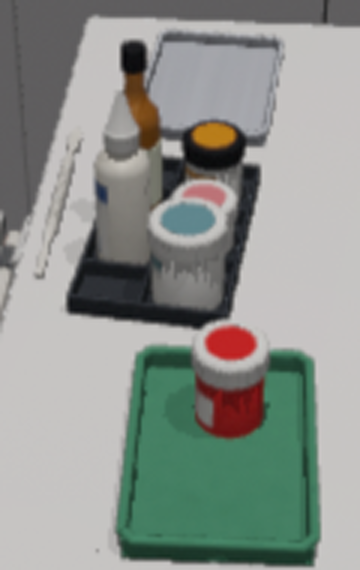

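Top crop: organiser rim corners (290,68),(508,95),(494,227),(273,204); bottle tips at (352,158) and (419,163). Side crop: amber cap at (134,47), white tip at (122,92). The tray and pan corners are clear in both.

Add to h.py:
```python
tc=lambda x,y:(140+x/3-.33,170+y/3-.33)
sc=lambda x,y:(220+x/3-.33,145+y/3-.33)
```

Run:
```python
from h import *
def rect(nm,pts,z):
    q=np.array([plane("top",*tc(*p),z)[:2] for p in pts]) # order: +x+y, +x-y, -x-y, -x+y
    c=q.mean(0);ex=(q[0]+q[1]-q[2]-q[3]);ey=(q[0]+q[3]-q[1]-q[2])
    print(nm,c.round(4),"yaw",np.degrees(np.arctan2(ex[1],ex[0])).round(2),np.degrees(np.arctan2(-ey[0],ey[1])).round(2),"size",np.linalg.norm(ex)/2,np.linalg.norm(ey)/2)
rect("org",[(290,68),(508,95),(494,227),(273,204)],.014)
rect("steel",[(41,48),(235,65),(219,199),(24,184)],.012)
rect("green",[(545,22),(745,20),(752,162),(548,160)],.017)
for nm,a,b in[("amberjar",(246.5,203.2),(290.9,189.9)),("pinkjar",tc(396,110),(288.2,209.2)),("teal",(296.8,207.8),(282.1,217.8)),("red",(345.7,194.5),(296.4,259)),
 ("capamber",tc(352,158),sc(134,46)),("tipwhite",tc(419,163),sc(122,93)),("green c",tc(745,20),sc(312,545)),("green c2",tc(545,22),sc(303,352)),
 ("org -x-y",tc(494,227),sc(68,300)),("org +x-y",tc(508,95),sc(228,312)),("org+x+y",tc(290,68),sc(260,167)),("steel+x+y",tc(41,48),sc(282,40)),("steel+x-y",tc(235,65),sc(265,135)),("postbase",(297,108),(417,250)),]:
    X,e=tri(a,b);print(nm,X.round(4),round(e,4))
```

```text
org [ 0.4721 -0.1705] yaw -5.44 -5.56 size 0.0940511274647213 0.15252326782306855
steel [0.4863 0.0108] yaw -3.9 -3.74 size 0.09506597183584976 0.13513319824405184
green [ 0.5152 -0.3478] yaw 1.21 1.06 size 0.09901305532493918 0.14069977309044673
amberjar [ 0.4981 -0.1231  0.0512] 0.001
pinkjar [ 0.4955 -0.1731  0.0419] 0.0033
teal [ 0.4893 -0.223   0.0594] 0.0013
red [ 0.5189 -0.3207  0.0552] 0.0015
capamber [ 0.4509 -0.1476  0.1269] 0.0035
tipwhite [ 0.449  -0.1881  0.1196] 0.0023
green c [ 0.565  -0.4167  0.0188] 0.0025
green c2 [ 0.5607 -0.2772  0.0141] 0.0053
org -x-y [ 0.4206 -0.2416  0.0107] 0.0034
org +x-y [ 0.5129 -0.2505  0.0154] 0.005
org+x+y [ 0.5277 -0.0987  0.0124] 0.0005
steel+x+y [0.5386 0.0759 0.0099] 0.0009
steel+x-y [ 0.5294 -0.0602  0.0123] 0.0011
postbase [ 0.7215 -0.2246  0.0053] 0.0037
```

Run:
```python
from h import *
print(tool([.4502,-.1477,.231]))
a=np.radians(84.5);Rt=np.array([[np.cos(a),np.sin(a),0],[np.sin(a),-np.cos(a),0],[0,0,-1]]).T
print((R.from_rotvec(ctrl.get_obs()["tool_rot"]).inv()*R.from_matrix(Rt)).as_rotvec())
```

```text
[ 3.537e-01 -3.092e-01 -2.000e-04]
[-0.00155813 -0.0011641  -1.06391141]
```

The rows are not in the units I measure in: shifts go in shares of 0.75 m and turns go in shares of 4 rad. I convert before sending: 0.3537 m is 0.4716, 0.33 m is 0.44, -1.064 rad is -0.266.

Request:
{"op": "creep_tool", "data": {
  "plan": "0.052,0.04,-0.0333,0,0,0,-0.025;0.052,0.08,-0.0667,0,0,0,-0.05;0.052,0.12,-0.1067,0,0,0,-0.075;0.052,0.16,-0.14,0,0,0,-0.1;0.052,0.2,-0.1733,0,0,0,-0.125;0.052,0.24,-0.2133,0,0,0,-0.15;0.052,0.28,-0.2467,0,0,0,-0.175;0.052,0.32,-0.28,0,0,0,-0.2;0.052,0.36,-0.3133,0,0,0,-0.225;0.052,0.4,-0.3533,0,0,0,-0.25;0.052,0.44,-0.3867,0,0,0,-0.266;0.052,0.4716,-0.4123,0,0,0,-0.266;0.052,0.4716,-0.4123,0,0,0,-0.266;0.052,0.4716,-0.4123,0,0,0,-0.266",
  "squeeze": 40
}}

```text
t: 1.27
tool_pos: [0.4506, -0.1468, 0.2308]
tool_rot: [-2.321, -2.116, 0.001]
contact_force: [-0.7, -0.1, 0.2]
opening: 0.0523
grip_force: 0.0
```

Run:
```python
from h import *
print(tool([.4502,-.1477,.059]),ctrl.get_obs()["tool_rot"])
im=ctrl.get_image("side");cv2.imwrite("pics/s1.png",im[:,:,::-1])
```

```text
[-9.000e-04 -1.000e-04  1.718e-01] [-2.32138436e+00 -2.11584657e+00  8.73028485e-04]
```

View pics/s1.png

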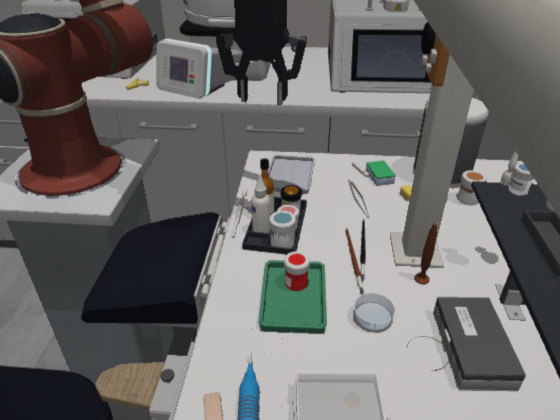

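The gripper hangs above the brown bottle, with its tips near (243,100) and (282,100) and the cap at (265,163) straight below. I'll descend and grip.

In the tool's units: 0.172 m is 0.2293, 0.165 m is 0.22.

Request:
{"op": "creep_tool", "data": {
  "plan": "0.052,-0.0012,0,0.04,0,0,0;0.052,-0.0012,0,0.08,0,0,0;0.052,-0.0012,0,0.12,0,0,0;0.052,-0.0012,0,0.1467,0,0,0;0.052,-0.0012,0,0.1733,0,0,0;0.052,-0.0012,0,0.2,0,0,0;0.052,-0.0012,0,0.22,0,0,0;0.052,-0.0012,0,0.2293,0,0,0;0.052,-0.0012,0,0.2293,0,0,0"
}}

```text
t: 2.07
tool_pos: [0.4484, -0.1495, 0.0572]
tool_rot: [-2.325, -2.107, 0.003]
contact_force: [-0.1, 0.9, -1.6]
opening: 0.052
grip_force: 0.0
```

Request:
{"op": "creep_tool", "data": {
  "plan": "0.02,0,0,0,0,0,0;0.02,0,0,0,0,0,0;0.02,0,0,0,0,0,0;0.02,0,0,0,0,0,0;0.02,0,0,0,0,0,0;0.02,0,0,0,0,0,0",
  "squeeze": 40
}}

```text
t: 2.57
tool_pos: [0.4513, -0.1497, 0.0607]
tool_rot: [2.323, 2.111, 0.001]
contact_force: [-0.3, -1.3, 4.4]
opening: 0.0292
grip_force: 40.0
```

```bash
python3 -c "
from h import *
im=ctrl.get_image('side');cv2.imwrite('pics/s2.png',cv2.resize(im[60:270,180:340,::-1],None,fx=2.8,fy=2.8))"
```

```text
(no output)
```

View pics/s2.png

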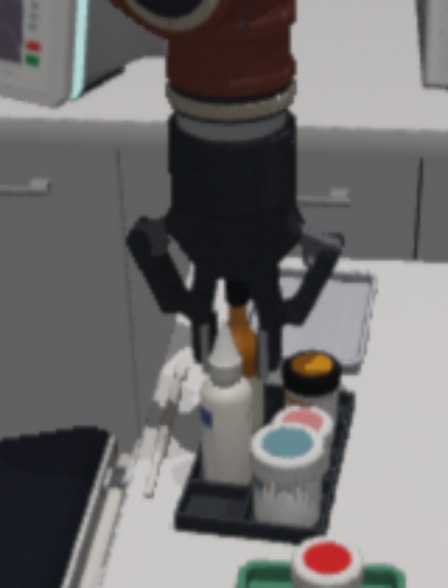

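In the tool's units: -0.11 m is -0.1467, -0.105 m is -0.14.

Request:
{"op": "creep_tool", "data": {
  "plan": "0.02,0,0,-0.0133,0,0,0;0.02,0,0,-0.0333,0,0,0;0.02,0,0,-0.06,0,0,0;0.02,0,0,-0.0933,0,0,0;0.02,0,0,-0.12,0,0,0;0.02,0,0,-0.14,0,0,0;0.02,0,0,-0.1467,0,0,0;0.02,0,0,-0.1467,0,0,0"
}}

```text
t: 3.28
tool_pos: [0.451, -0.1494, 0.1709]
tool_rot: [2.323, 2.111, 0.002]
contact_force: [-0.2, -0.6, -1.4]
opening: 0.0293
grip_force: 39.7
```

```bash
python3 -c "
from h import *
print(tool([.4883,.0387,.17]))"
```

```text
[0.1908 0.0192 0.0008]
```

In the tool's units: 0.191 m is 0.2547, 0.185 m is 0.2467.

Request:
{"op": "creep_tool", "data": {
  "plan": "0.02,0.0133,0.0013,0,0,0,0;0.02,0.04,0.004,0,0,0,0;0.02,0.0733,0.008,0,0,0,0;0.02,0.1133,0.012,0,0,0,0;0.02,0.1533,0.016,0,0,0,0;0.02,0.1933,0.02,0,0,0,0;0.02,0.2267,0.0227,0,0,0,0;0.02,0.2467,0.0247,0,0,0,0;0.02,0.2547,0.0253,0,0,0,0;0.02,0.2547,0.0253,0,0,0,0;0.02,0.2547,0.0253,0,0,0,0"
}}

```text
t: 4.2
tool_pos: [0.4867, 0.0392, 0.1681]
tool_rot: [-2.324, -2.112, 0.003]
contact_force: [0.2, -1.1, -1.1]
opening: 0.0292
grip_force: 39.7
```

```bash
python3 -c "
from h import *
print(tool([.4883,.0387,.0597]))"
```

```text
[-0.0003  0.0018  0.1084]
```

In the tool's units: 0.1105 m is 0.1473, 0.109 m is 0.1453.

Request:
{"op": "creep_tool", "data": {
  "plan": "0.02,0,0,0.0267,0,0,0;0.02,0,0,0.06,0,0,0;0.02,0,0,0.0933,0,0,0;0.02,0,0,0.12,0,0,0;0.02,0,0,0.1333,0,0,0;0.02,0,0,0.1413,0,0,0;0.02,0,0,0.1453,0,0,0;0.02,0,0,0.1473,0,0,0;0.02,0,0,0.1473,0,0,0;0.02,0,0,0.1473,0,0,0"
}}

```text
t: 5.03
tool_pos: [0.4886, 0.039, 0.06]
tool_rot: [2.324, 2.111, 0.003]
contact_force: [0.3, -0.4, -0.5]
opening: 0.0294
grip_force: 39.7
```

Request:
{"op": "creep_tool", "data": {
  "plan": "0.052,0,0,0,0,0,0;0.052,0,0,0,0,0,0;0.052,0,0,0,0,0,0;0.052,0,0,0,0,0,0;0.052,0,0,0,0,0,0;0.052,0,0,-0.0267,0,0,0;0.052,0,0,-0.0667,0,0,0;0.052,0,0,-0.1133,0,0,0;0.052,0,0,-0.16,0,0,0;0.052,0,0,-0.2,0,0,0;0.052,0,0,-0.2293,0,0,0;0.052,0,0,-0.2293,0,0,0"
}}

```text
t: 6.03
tool_pos: [0.4905, 0.039, 0.2376]
tool_rot: [2.319, 2.107, 0.012]
contact_force: [-0.1, 0.6, 0.5]
opening: 0.0518
grip_force: 0.0
```

Run:
```python
from h import *
print(tool([.447,-.1888,.231]))
im=ctrl.get_image("side");cv2.imwrite("pics/s3.png",cv2.resize(im[60:270,180:340,::-1],None,fx=2.8,fy=2.8))
```

```text
[-0.2309 -0.0215  0.0063]
```

View pics/s3.png

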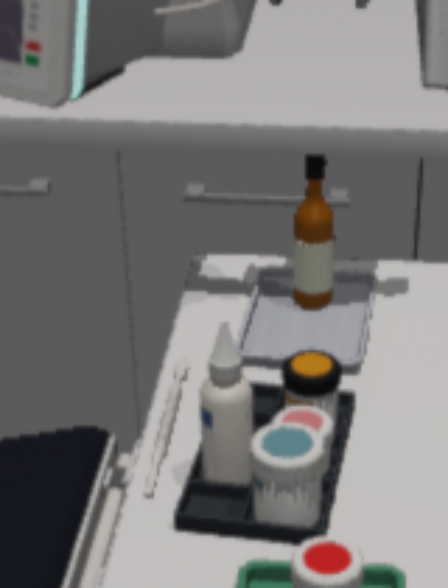

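The brown bottle stands upright on the far end of the tray, foot at (313,303) in the crop. Next is the white bottle.

In the tool's units: -0.231 m is -0.308, -0.225 m is -0.3.

Request:
{"op": "creep_tool", "data": {
  "plan": "0.05,-0.04,-0.004,0,0,0,0;0.05,-0.08,-0.008,0,0,0,0;0.05,-0.1333,-0.0133,0,0,0,0;0.05,-0.1867,-0.0187,0,0,0,0;0.05,-0.2333,-0.0227,0,0,0,0;0.05,-0.2733,-0.0253,0,0,0,0;0.05,-0.3,-0.0267,0,0,0,0;0.05,-0.308,-0.0267,0,0,0,0;0.05,-0.308,-0.0267,0,0,0,0;0.05,-0.308,-0.0267,0,0,0,0;0.05,-0.308,-0.0267,0,0,0,0"
}}

```text
t: 7.0
tool_pos: [0.4454, -0.1877, 0.23]
tool_rot: [-2.323, -2.113, -0.0]
contact_force: [-0.3, 0.3, -0.7]
opening: 0.0503
grip_force: 0.0
```

Run:
```python
from h import *
print(tool([.447,-.1888,.0605]))
```

```text
[-0.0011  0.0019  0.1695]
```

In the tool's units: 0.17 m is 0.2267, 0.0015 m is 0.002.

Request:
{"op": "creep_tool", "data": {
  "plan": "0.05,-0.0013,0.002,0.04,0,0,0;0.05,-0.0013,0.002,0.08,0,0,0;0.05,-0.0013,0.002,0.12,0,0,0;0.05,-0.0013,0.002,0.1533,0,0,0;0.05,-0.0013,0.002,0.18,0,0,0;0.05,-0.0013,0.002,0.2,0,0,0;0.05,-0.0013,0.002,0.216,0,0,0;0.05,-0.0013,0.002,0.224,0,0,0;0.05,-0.0013,0.002,0.2267,0,0,0;0.05,-0.0013,0.002,0.2267,0,0,0"
}}

```text
t: 7.83
tool_pos: [0.4471, -0.1897, 0.0609]
tool_rot: [2.325, 2.113, 0.0]
contact_force: [0.0, -0.6, -0.5]
opening: 0.0504
grip_force: 0.0
```

Request:
{"op": "creep_tool", "data": {
  "plan": "0.018,0,0,0,0,0,0;0.018,0,0,0,0,0,0;0.018,0,0,0,0,0,0;0.018,0,0,0,0,0,0;0.018,0,0,0,0,0,0;0.018,0,0,0,0,0,0;0.018,0,0,0,0,0,0",
  "squeeze": 40
}}

```text
t: 8.42
tool_pos: [0.4479, -0.1907, 0.0623]
tool_rot: [2.324, 2.11, 0.001]
contact_force: [-1.0, -1.1, 6.1]
opening: 0.0269
grip_force: 40.4
```

Request:
{"op": "creep_tool", "data": {
  "plan": "0.018,0,0,-0.0133,0,0,0;0.018,0,0,-0.0333,0,0,0;0.018,0,0,-0.06,0,0,0;0.018,0,0,-0.0933,0,0,0;0.018,0,0,-0.12,0,0,0;0.018,0,0,-0.14,0,0,0;0.018,0,0,-0.1467,0,0,0;0.018,0,0,-0.1467,0,0,0;0.018,0,0,-0.1467,0,0,0"
}}

```text
t: 9.17
tool_pos: [0.4463, -0.1897, 0.17]
tool_rot: [-2.325, -2.111, 0.001]
contact_force: [0.3, -0.3, -1.8]
opening: 0.027
grip_force: 39.6
```

Run:
```python
from h import *
print(tool([.4843,-.0196,.17]))
```

```text
[1.73e-01 2.15e-02 1.00e-04]
```

In the tool's units: 0.173 m is 0.2307, 0.17 m is 0.2267.

Request:
{"op": "creep_tool", "data": {
  "plan": "0.018,0.0133,0.0013,0,0,0,0;0.018,0.04,0.004,0,0,0,0;0.018,0.0733,0.008,0,0,0,0;0.018,0.1133,0.0133,0,0,0,0;0.018,0.1533,0.0187,0,0,0,0;0.018,0.1867,0.0227,0,0,0,0;0.018,0.2133,0.0267,0,0,0,0;0.018,0.2267,0.028,0,0,0,0;0.018,0.2307,0.028,0,0,0,0;0.018,0.2307,0.028,0,0,0,0;0.018,0.2307,0.028,0,0,0,0"
}}

```text
t: 10.08
tool_pos: [0.4839, -0.0203, 0.1702]
tool_rot: [-2.325, -2.112, 0.002]
contact_force: [-0.2, -0.7, -1.2]
opening: 0.0267
grip_force: 39.6
```

Request:
{"op": "creep_tool", "data": {
  "plan": "0.018,0,0,0.0267,0,0,0;0.018,0,0,0.06,0,0,0;0.018,0,0,0.0933,0,0,0;0.018,0,0,0.12,0,0,0;0.018,0,0,0.1333,0,0,0;0.018,0,0,0.1413,0,0,0;0.018,0,0,0.1453,0,0,0;0.018,0,0,0.1473,0,0,0;0.018,0,0,0.1473,0,0,0;0.018,0,0,0.1473,0,0,0"
}}

```text
t: 10.92
tool_pos: [0.4854, -0.0201, 0.0616]
tool_rot: [2.324, 2.111, 0.003]
contact_force: [0.1, -1.1, -1.0]
opening: 0.0274
grip_force: 39.6
```

Request:
{"op": "creep_tool", "data": {
  "plan": "0.052,0,0,0,0,0,0;0.052,0,0,0,0,0,0;0.052,0,0,0,0,0,0;0.052,0,0,0,0,0,0;0.052,0,0,0,0,0,0;0.052,0,0,-0.0267,0,0,0;0.052,0,0,-0.0667,0,0,0;0.052,0,0,-0.1133,0,0,0;0.052,0,0,-0.16,0,0,0;0.052,0,0,-0.2,0,0,0;0.052,0,0,-0.2293,0,0,0;0.052,0,0,-0.2293,0,0,0;0.052,0,0,-0.2293,0,0,0"
}}

```text
t: 12.0
tool_pos: [0.4852, -0.02, 0.2341]
tool_rot: [2.323, 2.11, 0.003]
contact_force: [-0.1, 0.9, -0.6]
opening: 0.0519
grip_force: 0.0
```

Run:
```python
from h import *
print(tool([.494,-.1725,.231]))
im=ctrl.get_image("side");cv2.imwrite("pics/s4.png",cv2.resize(im[60:270,180:340,::-1],None,fx=2.8,fy=2.8))
```

```text
[-0.151   0.0233  0.0033]
```

View pics/s4.png

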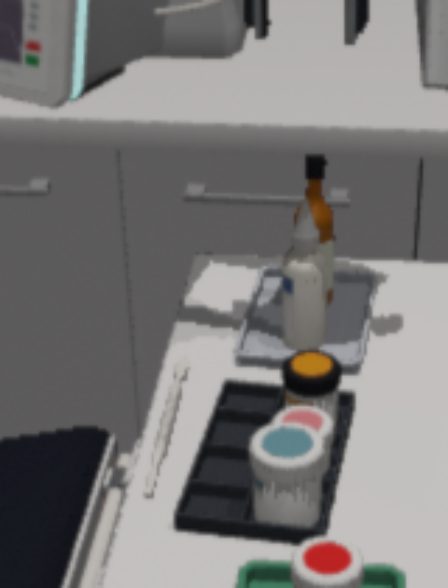

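Both bottles stand on the tray, with the white foot at (304,345) in the crop and the front row empty. Now the pink jar.

Request:
{"op": "creep_tool", "data": {
  "plan": "0.058,-0.0267,0.004,0,0,0,0;0.058,-0.0667,0.0093,0,0,0,0;0.058,-0.1133,0.016,0,0,0,0;0.058,-0.16,0.024,0,0,0,0;0.058,-0.1907,0.0293,0,0,0,0;0.058,-0.2013,0.0313,0,0,0,0;0.058,-0.2013,0.0313,0,0,0,0;0.058,-0.2013,0.0313,0,0,0,0;0.058,-0.2013,0.0313,0,0,0,0"
}}

```text
t: 12.8
tool_pos: [0.4929, -0.1711, 0.2313]
tool_rot: [-2.323, -2.112, 0.0]
contact_force: [0.4, -0.3, 0.5]
opening: 0.058
grip_force: 0.0
```

Run:
```python
from h import *
print(tool([.494,-.1728,.0205]))
im=ctrl.get_image("top");cv2.imwrite("pics/t5.png",cv2.resize(im[170:260,140:400,::-1],None,fx=3,fy=3))
```

```text
[-0.0019  0.0016  0.2108]
```

View pics/t5.png

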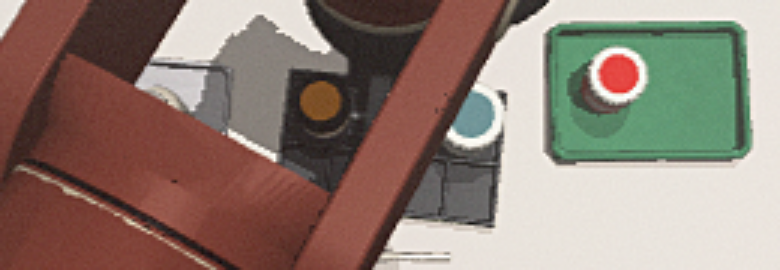

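The arm hides the pink jar; the amber, teal and red jars haven't moved. I'll descend on the earlier measurement.

In the tool's units: 0.21 m is 0.28, 0.205 m is 0.2733.

Request:
{"op": "creep_tool", "data": {
  "plan": "0.058,-0.0013,0.0013,0.04,0,0,0;0.058,-0.002,0.0013,0.0867,0,0,0;0.058,-0.002,0.0013,0.1333,0,0,0;0.058,-0.002,0.0013,0.18,0,0,0;0.058,-0.002,0.0013,0.2133,0,0,0;0.058,-0.002,0.0013,0.24,0,0,0;0.058,-0.002,0.0013,0.26,0,0,0;0.058,-0.002,0.0013,0.2733,0,0,0;0.058,-0.002,0.0013,0.28,0,0,0;0.058,-0.002,0.0013,0.28,0,0,0"
}}

```text
t: 13.68
tool_pos: [0.4937, -0.173, 0.0215]
tool_rot: [-2.323, -2.112, 0.001]
contact_force: [0.3, 0.2, 0.2]
opening: 0.0577
grip_force: 0.0
```

Request:
{"op": "creep_tool", "data": {
  "plan": "0.03,0,0,0,0,0,0;0.03,0,0,0,0,0,0;0.03,0,0,0,0,0,0;0.03,0,0,0,0,0,0;0.03,0,0,0,0,0,0;0.03,0,0,0,0,0,0;0.03,0,0,0,0,0,0",
  "squeeze": 40
}}

```text
t: 14.27
tool_pos: [0.4954, -0.1746, 0.024]
tool_rot: [2.324, 2.11, 0.002]
contact_force: [0.2, 0.1, 5.5]
opening: 0.0369
grip_force: 40.5
```

```bash
python3 -c "
from h import *
im=ctrl.get_image('side');cv2.imwrite('pics/s6.png',cv2.resize(im[100:270,210:350,::-1],None,fx=3,fy=3))"
```

```text
(no output)
```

View pics/s6.png

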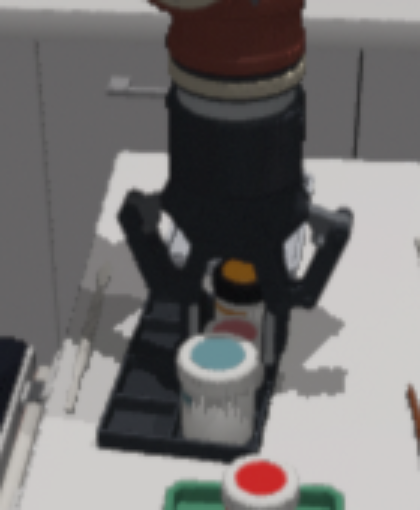

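The fingers hold the pink jar's lid, and its neighbours are clear.

In the tool's units: -0.12 m is -0.16, -0.112 m is -0.1493.

Request:
{"op": "creep_tool", "data": {
  "plan": "0.03,0,0,-0.0133,0,0,0;0.03,0,0,-0.0333,0,0,0;0.03,0,0,-0.06,0,0,0;0.03,0,0,-0.0933,0,0,0;0.03,0,0,-0.1267,0,0,0;0.03,0,0,-0.1493,0,0,0;0.03,0,0,-0.16,0,0,0;0.03,0,0,-0.16,0,0,0"
}}

```text
t: 14.98
tool_pos: [0.4952, -0.1746, 0.1449]
tool_rot: [2.323, 2.109, 0.002]
contact_force: [-0.1, 0.5, -0.8]
opening: 0.0367
grip_force: 40.3
```

Run:
```python
from h import *
print(tool([.516,-.379,.143]))
```

```text
[-0.2015  0.0403  0.0024]
```

In the tool's units: -0.2015 m is -0.2687, -0.195 m is -0.26.

Request:
{"op": "creep_tool", "data": {
  "plan": "0.03,-0.0133,0.0027,0,0,0,0;0.03,-0.04,0.008,0,0,0,0;0.03,-0.0733,0.0147,0,0,0,0;0.03,-0.1133,0.0227,0,0,0,0;0.03,-0.1533,0.0307,0,0,0,0;0.03,-0.1933,0.0387,0,0,0,0;0.03,-0.2333,0.0467,0,0,0,0;0.03,-0.26,0.052,0,0,0,0;0.03,-0.2687,0.0533,0,0,0,0;0.03,-0.2687,0.0533,0,0,0,0;0.03,-0.2687,0.0533,0,0,0,0;0.03,-0.2687,0.0533,0,0,0,0"
}}

```text
t: 15.98
tool_pos: [0.5141, -0.377, 0.1411]
tool_rot: [-2.323, -2.112, -0.0]
contact_force: [0.4, -0.5, 0.2]
opening: 0.0368
grip_force: 40.3
```

Request:
{"op": "creep_tool", "data": {
  "plan": "0.03,0,0,0.0267,0,0,0;0.03,0,0,0.0667,0,0,0;0.03,0,0,0.1067,0,0,0;0.03,0,0,0.1333,0,0,0;0.03,0,0,0.1467,0,0,0;0.03,0,0,0.1533,0,0,0;0.03,0,0,0.1567,0,0,0;0.03,0,0,0.1587,0,0,0;0.03,0,0,0.1593,0,0,0;0.03,0,0,0.1593,0,0,0"
}}

```text
t: 16.82
tool_pos: [0.5155, -0.3791, 0.0244]
tool_rot: [2.323, 2.111, 0.0]
contact_force: [0.5, -1.2, -0.2]
opening: 0.0363
grip_force: 40.3
```

Request:
{"op": "creep_tool", "data": {
  "plan": "0.056,0,0,0,0,0,0;0.056,0,0,0,0,0,0;0.056,0,0,0,0,0,0;0.056,0,0,0,0,0,0;0.056,0,0,0,0,0,0;0.056,0,0,-0.0133,0,0,0;0.056,0,0,-0.04,0,0,0;0.056,0,0,-0.08,0,0,0;0.056,0,0,-0.12,0,0,0;0.056,0,0,-0.1467,0,0,0;0.056,0,0,-0.16,0,0,0;0.056,0,0,-0.16,0,0,0;0.056,0,0,-0.16,0,0,0"
}}

```text
t: 17.9
tool_pos: [0.5145, -0.3783, 0.1428]
tool_rot: [2.325, 2.112, 0.0]
contact_force: [-0.7, 0.1, -0.7]
opening: 0.056
grip_force: 0.0
```

Run:
```python
from h import *
print(tool([.5189,-.3207,.143]))
im=ctrl.get_image("side");cv2.imwrite("pics/s7.png",cv2.resize(im[130:340,180:380,::-1],None,fx=2.8,fy=2.8))
```

```text
[ 0.0578 -0.0012 -0.0002]
```

View pics/s7.png

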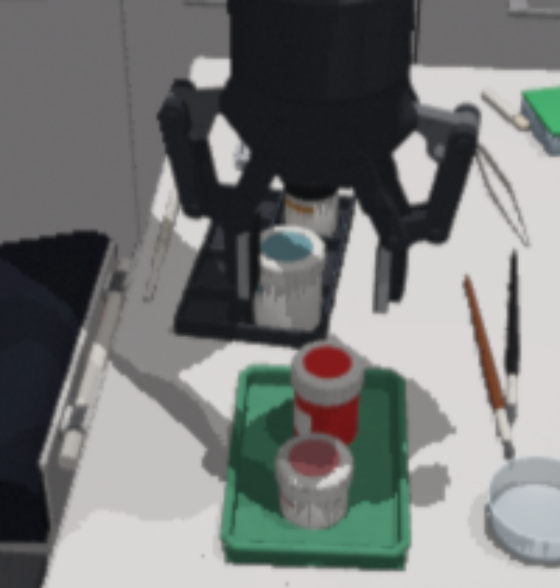

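Pink stands in the pan at (314,480) in the crop, with red upright behind it at (325,390). Now grip red.

In the tool's units: 0.107 m is 0.1427, 0.103 m is 0.1373.

Request:
{"op": "creep_tool", "data": {
  "plan": "0.058,0.02,0,0,0,0,0;0.058,0.0467,-0.0007,0,0,0,0;0.058,0.0693,-0.0007,0,0,0,0;0.058,0.0767,-0.0007,0,0,0,0;0.058,0.0767,-0.0007,0,0,0,0;0.058,0.0767,-0.0007,0,0,0,0;0.058,0.0767,-0.0007,0.0267,0,0,0;0.058,0.0767,-0.0007,0.0667,0,0,0;0.058,0.0767,-0.0007,0.1,0,0,0;0.058,0.0767,-0.0007,0.1267,0,0,0;0.058,0.0767,-0.0007,0.1373,0,0,0;0.058,0.0767,-0.0007,0.1427,0,0,0;0.058,0.0767,-0.0007,0.1427,0,0,0;0.058,0.0767,-0.0007,0.1427,0,0,0"
}}

```text
t: 19.12
tool_pos: [0.5204, -0.322, 0.0372]
tool_rot: [2.324, 2.111, 0.0]
contact_force: [-0.4, 0.7, -0.5]
opening: 0.0583
grip_force: 0.0
```

Request:
{"op": "creep_tool", "data": {
  "plan": "0.03,0,0,0,0,0,0;0.03,0,0,0,0,0,0;0.03,0,0,0,0,0,0;0.03,0,0,0,0,0,0;0.03,0,0,0,0,0,0;0.03,0,0,0,0,0,0;0.03,0,0,0,0,0,0",
  "squeeze": 40
}}

```text
t: 19.7
tool_pos: [0.5207, -0.3221, 0.0379]
tool_rot: [2.323, 2.11, 0.0]
contact_force: [-1.0, 0.2, 5.2]
opening: 0.0368
grip_force: 40.1
```

Request:
{"op": "creep_tool", "data": {
  "plan": "0.03,0,0,-0.0133,0,0,0;0.03,0,0,-0.0333,0,0,0;0.03,0,0,-0.06,0,0,0;0.03,0,0,-0.0933,0,0,0;0.03,0,0,-0.1267,0,0,0;0.03,0,0,-0.1493,0,0,0;0.03,0,0,-0.16,0,0,0;0.03,0,0,-0.16,0,0,0;0.03,0,0,-0.16,0,0,0"
}}

```text
t: 20.45
tool_pos: [0.5194, -0.3209, 0.1555]
tool_rot: [-2.325, -2.112, 0.0]
contact_force: [-1.2, 0.6, -1.4]
opening: 0.037
grip_force: 40.4
```

Run:
```python
from h import *
print(tool([.494,-.173,.155]))
im=ctrl.get_image("side");cv2.imwrite("pics/s8.png",cv2.resize(im[100:340,200:380,::-1],None,fx=2.5,fy=2.5))
```

```text
[ 0.1448 -0.0395  0.0005]
```

View pics/s8.png

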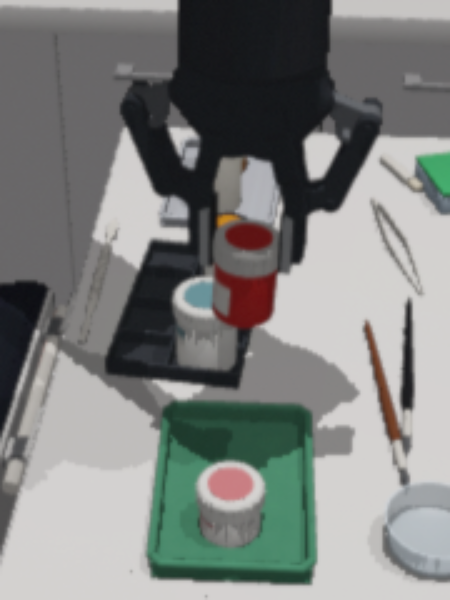

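Red is held upright and pink sits clean in the pan at (230,500) in the crop. Next, check the offset of red in the grip.

Run:
```python
from h import *
im=ctrl.get_image("side")
bl,_=blobs(im,(0,150,40),(6,255,255),(270,150,330,230));print(bl)
u,v=290,185
for c,s in bl: print(c,plane("side",*c,.1726).round(4))
print(ctrl.get_obs()["tool_pos"])
```

```text
[([298.7, 194.9], [290, 191, 18, 9, 133]), ([298.2, 219.4], [286, 208, 23, 22, 305])]
[298.7, 194.9] [ 0.5204 -0.3195  0.1726]
[298.2, 219.4] [ 0.5226 -0.3761  0.1726]
[ 0.51868864 -0.32033675  0.15374303]
```

In the tool's units: 0.145 m is 0.1933, -0.003 m is -0.004.

Request:
{"op": "creep_tool", "data": {
  "plan": "0.03,0.0133,-0.004,0,0,0,0;0.03,0.04,-0.0107,0,0,0,0;0.03,0.0733,-0.02,0,0,0,0;0.03,0.1133,-0.0307,0,0,0,0;0.03,0.1467,-0.04,0,0,0,0;0.03,0.1733,-0.048,0,0,0,0;0.03,0.1893,-0.052,0,0,0,0;0.03,0.1933,-0.0527,0,0,0,0;0.03,0.1933,-0.0527,0,0,0,0;0.03,0.1933,-0.0527,0,0,0,0;0.03,0.1933,-0.0527,0,0,0,0"
}}

```text
t: 21.47
tool_pos: [0.4944, -0.1739, 0.1558]
tool_rot: [2.326, 2.111, -0.0]
contact_force: [0.5, 1.2, -0.3]
opening: 0.0369
grip_force: 40.4
```

Run:
```python
from h import *
print(tool([.494,-.173,.0375]))
```

```text
[ 0.0009 -0.0005  0.1183]
```

In the tool's units: 0.1195 m is 0.1593, 0.119 m is 0.1587.

Request:
{"op": "creep_tool", "data": {
  "plan": "0.03,0.0011,0,0.0267,0,0,0;0.03,0.0011,0,0.0667,0,0,0;0.03,0.0011,0,0.1067,0,0,0;0.03,0.0011,0,0.1333,0,0,0;0.03,0.0011,0,0.1467,0,0,0;0.03,0.0011,0,0.1533,0,0,0;0.03,0.0011,0,0.1567,0,0,0;0.03,0.0011,0,0.1587,0,0,0;0.03,0.0011,0,0.1593,0,0,0;0.03,0.0011,0,0.1593,0,0,0"
}}

```text
t: 22.3
tool_pos: [0.4954, -0.1729, 0.038]
tool_rot: [2.324, 2.11, 0.001]
contact_force: [-0.8, -0.4, 2.5]
opening: 0.0371
grip_force: 40.6
```

Request:
{"op": "creep_tool", "data": {
  "plan": "0.056,0,0,0,0,0,0;0.056,0,0,0,0,0,0;0.056,0,0,0,0,0,0;0.056,0,0,0,0,0,0;0.056,0,0,0,0,0,0;0.056,0,0,-0.0133,0,0,0;0.056,0,0,-0.04,0,0,0;0.056,0,0,-0.08,0,0,0;0.056,0,0,-0.12,0,0,0;0.056,0,0,-0.16,0,0,0;0.056,0,0,-0.2,0,0,0;0.056,0,0,-0.24,0,0,0;0.05,0,0,-0.26,0,0,0;0.05,0,0,-0.26,0,0,0"
}}

```text
t: 23.47
tool_pos: [0.4965, -0.1733, 0.2376]
tool_rot: [2.318, 2.106, 0.006]
contact_force: [-0.4, -0.5, 1.1]
opening: 0.05
grip_force: 0.0
```

Run:
```python
from h import *
im=ctrl.get_image("side");cv2.imwrite("pics/s9.png",cv2.resize(im[100:340,200:380,::-1],None,fx=2.5,fy=2.5))
for c,s in blobs(im,(0,150,40),(6,255,255),(250,190,330,240))[0]:print(c,s,plane("side",*c,.055).round(4))
print(tool([.4853,-.0201,.231]))
```

```text
[286.8, 202.6] [280, 199, 14, 8, 75] [ 0.4943 -0.1707  0.055 ]
[ 0.151  -0.0247  0.0031]
```

View pics/s9.png

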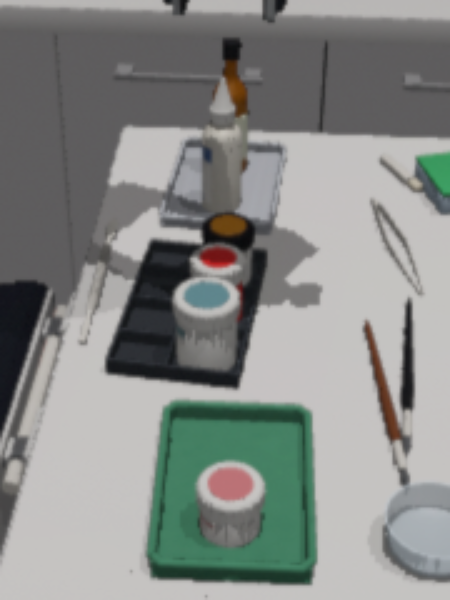

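Red stands in the middle compartment at (218,265) in the crop, between amber and teal, and pink is in the pan. Now fetch the white bottle back.

In the tool's units: 0.151 m is 0.2013, -0.0235 m is -0.0313.

Request:
{"op": "creep_tool", "data": {
  "plan": "0.05,0.0267,-0.004,0,0,0,0;0.05,0.0667,-0.0107,0,0,0,0;0.05,0.1133,-0.0173,0,0,0,0;0.05,0.16,-0.0253,0,0,0,0;0.05,0.1907,-0.03,0,0,0,0;0.05,0.2013,-0.0313,0,0,0,0;0.05,0.2013,-0.0313,0,0,0,0;0.05,0.2013,-0.0313,0,0,0,0;0.05,0.2013,-0.0313,0,0,0,0;0.05,0.2013,-0.0313,0,0,0,0"
}}

```text
t: 24.35
tool_pos: [0.4854, -0.0208, 0.2309]
tool_rot: [-2.327, -2.11, 0.001]
contact_force: [-0.1, 0.4, 0.3]
opening: 0.0501
grip_force: 0.0
```

Run:
```python
from h import *
print(tool([.4853,-.0201,.0606]))
```

```text
[ 0.0007 -0.      0.1703]
```

In the tool's units: 0.17 m is 0.2267, 0.168 m is 0.224.

Request:
{"op": "creep_tool", "data": {
  "plan": "0.05,0.0007,0,0.04,0,0,0;0.05,0.0007,0,0.08,0,0,0;0.05,0.0007,0,0.12,0,0,0;0.05,0.0007,0,0.1533,0,0,0;0.05,0.0007,0,0.18,0,0,0;0.05,0.0007,0,0.2,0,0,0;0.05,0.0007,0,0.216,0,0,0;0.05,0.0007,0,0.224,0,0,0;0.05,0.0007,0,0.2267,0,0,0;0.05,0.0007,0,0.2267,0,0,0;0.05,0.0007,0,0.2267,0,0,0"
}}

```text
t: 25.27
tool_pos: [0.4863, -0.0195, 0.0624]
tool_rot: [2.325, 2.111, 0.002]
contact_force: [-0.4, 0.6, -0.3]
opening: 0.0503
grip_force: 0.0
```

Request:
{"op": "creep_tool", "data": {
  "plan": "0.018,0,0,0,0,0,0;0.018,0,0,0,0,0,0;0.018,0,0,0,0,0,0;0.018,0,0,0,0,0,0;0.018,0,0,0,0,0,0;0.018,0,0,0,0,0,0;0.018,0,0,0,0,0,0",
  "squeeze": 40
}}

```text
t: 25.85
tool_pos: [0.4864, -0.0193, 0.0626]
tool_rot: [2.324, 2.111, 0.002]
contact_force: [-0.4, 0.1, 5.9]
opening: 0.0273
grip_force: 40.1
```

Request:
{"op": "creep_tool", "data": {
  "plan": "0.018,0,0,-0.0133,0,0,0;0.018,0,0,-0.0333,0,0,0;0.018,0,0,-0.06,0,0,0;0.018,0,0,-0.0933,0,0,0;0.018,0,0,-0.12,0,0,0;0.018,0,0,-0.14,0,0,0;0.018,0,0,-0.1467,0,0,0;0.018,0,0,-0.1467,0,0,0;0.018,0,0,-0.1467,0,0,0"
}}

```text
t: 26.6
tool_pos: [0.485, -0.019, 0.1706]
tool_rot: [-2.325, -2.112, 0.001]
contact_force: [-0.6, 0.6, -1.0]
opening: 0.027
grip_force: 39.6
```

Run:
```python
from h import *
print(tool([.4475,-.1902,.17]))
```

```text
[-0.174  -0.0209  0.0006]
```

In the tool's units: -0.174 m is -0.232, -0.171 m is -0.228.

Request:
{"op": "creep_tool", "data": {
  "plan": "0.018,-0.0133,-0.0013,0,0,0,0;0.018,-0.04,-0.004,0,0,0,0;0.018,-0.0733,-0.008,0,0,0,0;0.018,-0.1133,-0.0133,0,0,0,0;0.018,-0.1533,-0.0187,0,0,0,0;0.018,-0.1867,-0.0227,0,0,0,0;0.018,-0.2133,-0.0267,0,0,0,0;0.018,-0.228,-0.028,0,0,0,0;0.018,-0.232,-0.028,0,0,0,0;0.018,-0.232,-0.028,0,0,0,0;0.018,-0.232,-0.028,0,0,0,0;0.018,-0.232,-0.028,0,0,0,0"
}}

```text
t: 27.6
tool_pos: [0.4479, -0.1894, 0.171]
tool_rot: [-2.324, -2.113, -0.0]
contact_force: [-1.2, 0.7, -1.1]
opening: 0.0272
grip_force: 39.6
```

Run:
```python
from h import *
print(tool([.4475,-.190,.0615]))
```

```text
[-0.0008 -0.0003  0.1095]
```

The rows are not in the units I measure in: shifts go in shares of 0.75 m and turns go in shares of 4 rad. I convert before sending: 0.109 m is 0.1453, 0.1085 m is 0.1447.

Request:
{"op": "creep_tool", "data": {
  "plan": "0.018,-0.0007,0,0.0267,0,0,0;0.018,-0.0007,0,0.06,0,0,0;0.018,-0.0007,0,0.0933,0,0,0;0.018,-0.0007,0,0.1173,0,0,0;0.018,-0.0007,0,0.1307,0,0,0;0.018,-0.0007,0,0.1387,0,0,0;0.018,-0.0007,0,0.1427,0,0,0;0.018,-0.0007,0,0.1447,0,0,0;0.018,-0.0007,0,0.1453,0,0,0;0.018,-0.0007,0,0.1453,0,0,0"
}}

```text
t: 28.43
tool_pos: [0.4487, -0.1913, 0.0636]
tool_rot: [2.324, 2.111, 0.001]
contact_force: [-0.9, 1.5, 2.1]
opening: 0.0268
grip_force: 39.8
```

Request:
{"op": "creep_tool", "data": {
  "plan": "0.048,0,0,0,0,0,0;0.048,0,0,0,0,0,0;0.048,0,0,0,0,0,0;0.048,0,0,0,0,0,0;0.048,0,0,0,0,0,0;0.048,0,0,-0.0267,0,0,0;0.048,0,0,-0.0667,0,0,0;0.048,0,0,-0.1133,0,0,0;0.048,0,0,-0.16,0,0,0;0.048,0,0,-0.2,0,0,0;0.052,0,0,-0.2267,0,0,0;0.052,0,0,-0.2267,0,0,0;0.052,0,0,-0.2267,0,0,0"
}}

```text
t: 29.52
tool_pos: [0.4484, -0.1912, 0.2336]
tool_rot: [2.323, 2.11, 0.001]
contact_force: [-0.2, -0.9, -1.4]
opening: 0.0518
grip_force: 0.0
```

Request:
{"op": "creep_tool", "data": {
  "plan": "0.052,0.04,0.004,0,0,0,0;0.052,0.08,0.008,0,0,0,0;0.052,0.1333,0.0133,0,0,0,0;0.052,0.1867,0.0187,0,0,0,0;0.052,0.2333,0.0227,0,0,0,0;0.052,0.2733,0.0253,0,0,0,0;0.052,0.3,0.0267,0,0,0,0;0.052,0.308,0.0267,0,0,0,0;0.052,0.308,0.0267,0,0,0,0;0.052,0.308,0.0267,0,0,0,0"
}}

```text
t: 30.35
tool_pos: [0.4891, 0.0369, 0.2307]
tool_rot: [-2.324, -2.112, 0.004]
contact_force: [-0.6, -0.2, 0.4]
opening: 0.0522
grip_force: 0.0
```

Run:
```python
from h import *
im=ctrl.get_image("side");cv2.imwrite("pics/s10.png",cv2.resize(im[100:270,200:340,::-1],None,fx=3.4,fy=3.4))
print(tool([.488,.039,.059]))
```

```text
[ 0.0025 -0.0012  0.1721]
```

View pics/s10.png

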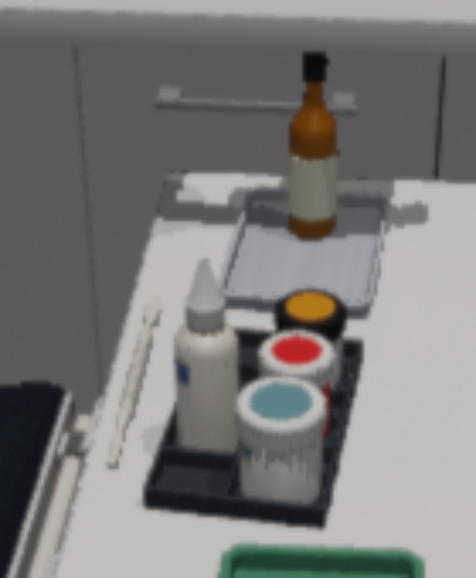

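The white bottle is back upright in its compartment (foot about (207,445) in the crop), and brown is still at (312,225). Now the brown one.

Request:
{"op": "creep_tool", "data": {
  "plan": "0.052,0.0013,-0.0007,0.04,0,0,0;0.052,0.0027,-0.0007,0.08,0,0,0;0.052,0.0027,-0.0007,0.12,0,0,0;0.052,0.0027,-0.0007,0.1467,0,0,0;0.052,0.0027,-0.0007,0.1733,0,0,0;0.052,0.0027,-0.0007,0.2,0,0,0;0.052,0.0027,-0.0007,0.22,0,0,0;0.052,0.0027,-0.0007,0.2267,0,0,0;0.052,0.0027,-0.0007,0.228,0,0,0;0.052,0.0027,-0.0007,0.228,0,0,0"
}}

```text
t: 31.23
tool_pos: [0.4897, 0.0385, 0.0615]
tool_rot: [2.327, 2.111, -0.0]
contact_force: [0.3, 0.3, 0.5]
opening: 0.0518
grip_force: 0.0
```

Request:
{"op": "creep_tool", "data": {
  "plan": "0.02,0,0,0,0,0,0;0.02,0,0,0,0,0,0;0.02,0,0,0,0,0,0;0.02,0,0,0,0,0,0;0.02,0,0,0,0,0,0;0.02,0,0,0,0,0,0;0.02,0,0,0,0,0,0",
  "squeeze": 40
}}

```text
t: 31.82
tool_pos: [0.4907, 0.0392, 0.0629]
tool_rot: [2.324, 2.111, 0.003]
contact_force: [-0.5, 0.6, 7.0]
opening: 0.0292
grip_force: 39.7
```

Request:
{"op": "creep_tool", "data": {
  "plan": "0.02,0,0,-0.0133,0,0,0;0.02,0,0,-0.0333,0,0,0;0.02,0,0,-0.06,0,0,0;0.02,0,0,-0.0933,0,0,0;0.02,0,0,-0.12,0,0,0;0.02,0,0,-0.14,0,0,0;0.02,0,0,-0.1467,0,0,0;0.02,0,0,-0.1467,0,0,0;0.02,0,0,-0.1467,0,0,0"
}}

```text
t: 32.57
tool_pos: [0.4891, 0.0393, 0.1707]
tool_rot: [-2.325, -2.112, 0.001]
contact_force: [-0.4, -0.0, -0.9]
opening: 0.0291
grip_force: 39.7
```

Run:
```python
from h import *
print(tool([.451,-.1497,.17]))
```

```text
[-0.1918 -0.0198  0.0007]
```

In the tool's units: -0.191 m is -0.2547, -0.185 m is -0.2467.

Request:
{"op": "creep_tool", "data": {
  "plan": "0.02,-0.0133,-0.0013,0,0,0,0;0.02,-0.04,-0.004,0,0,0,0;0.02,-0.0733,-0.008,0,0,0,0;0.02,-0.1133,-0.012,0,0,0,0;0.02,-0.1533,-0.016,0,0,0,0;0.02,-0.1933,-0.02,0,0,0,0;0.02,-0.2267,-0.0233,0,0,0,0;0.02,-0.2467,-0.0253,0,0,0,0;0.02,-0.2547,-0.026,0,0,0,0;0.02,-0.2547,-0.026,0,0,0,0;0.02,-0.2547,-0.026,0,0,0,0;0.02,-0.2547,-0.026,0,0,0,0"
}}

```text
t: 33.57
tool_pos: [0.4517, -0.1482, 0.1707]
tool_rot: [-2.324, -2.113, 0.0]
contact_force: [0.6, -0.2, -0.1]
opening: 0.0291
grip_force: 39.7
```

Run:
```python
from h import *
print(tool([.451,-.1495,.0625]))
```

```text
[-0.0015 -0.0004  0.1082]
```

In the tool's units: 0.109 m is 0.1453, 0.1085 m is 0.1447.

Request:
{"op": "creep_tool", "data": {
  "plan": "0.02,-0.0013,-0.0004,0.0267,0,0,0;0.02,-0.0013,-0.0004,0.06,0,0,0;0.02,-0.0013,-0.0004,0.0933,0,0,0;0.02,-0.0013,-0.0004,0.1173,0,0,0;0.02,-0.0013,-0.0004,0.1307,0,0,0;0.02,-0.0013,-0.0004,0.1387,0,0,0;0.02,-0.0013,-0.0004,0.1427,0,0,0;0.02,-0.0013,-0.0004,0.1447,0,0,0;0.02,-0.0013,-0.0004,0.1453,0,0,0;0.02,-0.0013,-0.0004,0.1453,0,0,0"
}}

```text
t: 34.4
tool_pos: [0.4523, -0.1503, 0.064]
tool_rot: [2.324, 2.112, 0.001]
contact_force: [-2.9, 0.9, 5.0]
opening: 0.0291
grip_force: 40.6
```

Request:
{"op": "creep_tool", "data": {
  "plan": "0.048,0,0,0,0,0,0;0.048,0,0,0,0,0,0;0.048,0,0,0,0,0,0;0.048,0,0,0,0,0,0;0.048,0,0,0,0,0,0;0.048,0,0,-0.0267,0,0,0;0.048,0,0,-0.0667,0,0,0;0.048,0,0,-0.1133,0,0,0;0.048,0,0,-0.16,0,0,0;0.048,0,0,-0.2,0,0,0;0.052,0,0,-0.2267,0,0,0;0.052,0,0,-0.2267,0,0,0;0.052,0,0,-0.2267,0,0,0"
}}

```text
t: 35.48
tool_pos: [0.4521, -0.1503, 0.2335]
tool_rot: [2.323, 2.11, 0.002]
contact_force: [-0.3, 1.0, -0.1]
opening: 0.0522
grip_force: 0.0
```

Request:
{"op": "creep_tool", "data": {
  "plan": "0.052,0.04,0,0,0,0,0;0.052,0.08,0,0,0,0,0;0.052,0.1333,0,0,0,0,0;0.052,0.1867,0,0,0,0,0;0.052,0.24,0,0,0,0,0;0.052,0.2933,0,0,0,0,0;0.052,0.3333,0,0,0,0,0;0.052,0.36,0,0,0,0,0;0.052,0.3733,0,0,0,0,0;0.052,0.3733,0,0,0,0,0"
}}

```text
t: 36.32
tool_pos: [0.4773, 0.13, 0.23]
tool_rot: [-2.321, -2.114, 0.005]
contact_force: [0.2, -0.3, -0.3]
opening: 0.0521
grip_force: 0.0
```

Run:
```python
from h import *
t=ctrl.get_image("top");s=ctrl.get_image("side")
a=cv2.resize(t[170:260,190:400,::-1],None,fx=3,fy=3)[:,:420];b=cv2.resize(s[145:335,220:345,::-1],None,fx=3,fy=3)
c=np.zeros((570,795,3),np.uint8);c[:270,:420]=a;c[:,420:]=b;cv2.imwrite("pics/f.png",c)
for nm,lo,hi in[("red",(0,180,60),(5,255,255)),("orange",(6,120,60),(20,255,255)),("teal",(85,60,50),(100,255,255))]:
    for n,i,roi in(("top",t,(140,170,400,260)),("side",s,(220,145,345,335))): print(nm,n,blobs(i,lo,hi,roi)[0])
```

```text
red top [([271.0, 205.4], [266, 200, 12, 12, 102])]
red side [([286.9, 202.5], [281, 200, 13, 6, 64])]
orange top [([246.5, 203.2], [240, 197, 14, 13, 147]), ([258.3, 227.2], [250, 218, 15, 16, 99])]
orange side [([266.7, 181.7], [262, 170, 11, 25, 151]), ([290.9, 189.9], [284, 186, 15, 9, 113])]
teal top [([296.7, 207.6], [290, 201, 14, 15, 144])]
teal side [([282.1, 217.8], [274, 213, 17, 10, 128])]
```

View pics/f.png

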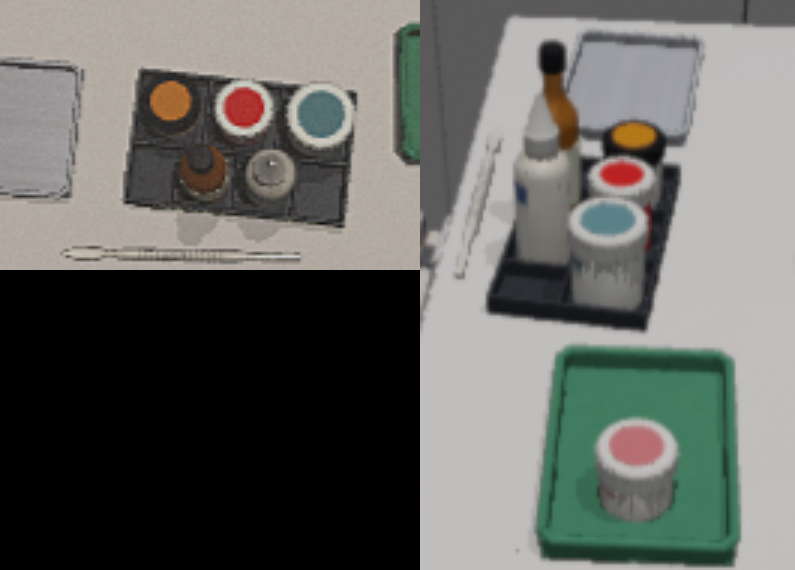

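Bottles, amber and teal are within half a pixel of where they started (brown (258.3,227.2), was (258.3,226.9)). Red is in the middle and pink in the pan. One last check of red, then hand in.

Run:
```python
from h import *
d=plane("top",271,205.4,.055)[:2]-[.4725,-.1705];a=np.radians(-5.5)
x,y=d@[np.cos(a),np.sin(a)],d@[-np.sin(a),np.cos(a)];print(x,y)
if .0145<x<.0265 and abs(y)<.006: print(ctrl.finish_job())
```

```text
0.02094999870566536 0.0003989203984512621
the job is handed in; nothing more can be done
None
```

The job is handed in with the jars swapped: pink is upright in the green pan and red is about 0.5 mm from the middle compartment's centre. Both bottles are back in their own compartments, the amber and teal jars unmoved, after about 36 s; no verdict was shown.

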